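# Reset the tripped supply under its push-latch flap

### The job

The bench supply's cut-out has tripped. With a fingertip, press down the free end of the supply's cover flap and let go so that it pops up, press the popped-out reset button beneath it fully home, then push the flap down again past flush until it catches and let go, so that it stays shut. Just press: do not pick up or shift the supply, and leave everything else on the bench where it stands.

Things in the scene. Friction and masses are not known exactly. Their poses are not given: they have to be found in the camera images.
- unit: bench supply: black box 170 (x) x 200 (y) mm, deck 75 mm high, loose on rubber feet, 2 to 3 kg. Origin: centre of its underside; -x is its front, towards the robot. A 4 mm wall (outer 92 x 122 mm, x -70 to +22 mm, top at z 96 mm) frames the flap on the front half of the deck. Behind (x 33 to 83 mm): meter housing 190 mm wide, z to 115 mm, terminals on it to z 131 mm.
- flap (a joint): cover flap, rad: 0 shut and latched, 1.0 open, negative pressed below flush (stop at -0.075). Push-push latch: press the free end to the stop (-0.07 at least) and let go: a spring swings it up in 1 to 2 s. Push it down from open to the stop and let go: it latches at 0; let go sooner, it springs open. Spring: about 2 N at flap_press, 4 N half-way to the hinge; 20 N on the stop is harmless.
- flap_press (a point): point on the top face of the flap (plain grey plate 76 (x) x 110 (y) x 4 mm, hinged along its rear edge, its top 1 mm above the frame), on its middle line, 56 mm from the hinge, 20 mm from the free front edge; moves with the flap. Unit frame when shut: x -44, y 0, z 97 mm. The stop is 4 mm below.
- flap_hinge (a point): fixed point on the unit: middle of the hinge line at the height of the shut flap's top (unit frame x 12, y 0, z 97 mm). The line runs along the unit's y; the shut flap reaches from here to the unit's -x. Open, its front edge is 63 mm above and 40 mm ahead (-x) of here: bring the finger down behind that edge, some 20 mm ahead of the line, on the outer face, and push down and forward.
- button_top (a point): centre of the top of the reset button: black cylinder 20 mm across in a steel collar 29 mm across, under the flap, pressed straight down. Unit frame x -45, y -14, z 85 mm popped out, 79 mm home (collar top z 77.5 mm). The frame's front wall is 21 mm ahead of its centre.
- button (a joint): travel of the reset button in m: 0 = popped out, 0.006 = fully home. It takes 3 N and stays where it is left.
- cell_a_center (a point): bystander: a loose battery cell standing upright beside the unit, 33 mm across, 61 mm high; this point is its centre.
- cell_b_center (a point): bystander: a second such cell, standing on the other side of the unit; its centre.
- plug_center (a point): bystander: a small loose two-pin plug, 14 x 18 x 32 mm, standing on the unit's deck to the right (-y) of the flap's frame; its centre.
- stopwatch_center (a point): bystander: a loose stopwatch, 62 mm across and 16 mm thick, lying beside the unit; its centre.
- meter: bystander: an analogue meter, 100 x 100 x 99 mm high, to the right; origin at the centre of its underside.

How it is judged:
On the way, in this order (a step that is already met when the one before it is completed fails the run):
1. the flap has popped open (more than 0.8 rad) (value of joint flap above 0.8 rad), for 0.1 s.
2. with the flap open, the reset button has been pressed home (value of joint button above 0.005 m and value of joint flap above 0.5 rad), for 0.1 s.
3. the flap is down again (value of joint flap below 0.04 rad), for 0.1 s.
At the end, for the whole second after the job is handed in: The flap is latched shut by itself within -0.03 to 0.04 rad of flush, the reset button is home (at least 5 of 6 mm), and the supply stands level within 20 mm of where it was (value of joint flap between -0.03 and 0.04 rad and value of joint button above 0.005 m and not (distance of unit from where it was at the start of the episode above 0.02 m) and angle between unit's own z axis and vertical below 0.05 rad and linear speed of unit below 0.02 m/s); the robot touches nothing.
It fails at once if the supply is shifted more than 20 mm, lifted or tipped (distance of unit from where it was at the start of the episode above 0.02 m or angle between unit's own z axis and vertical above 0.12 rad).
It fails at once if a bystander is picked up or moved more than 25 mm (distance of any of cell_a_center, cell_b_center, plug_center, stopwatch_center, meter from where it was at the start of the episode above 0.025 m).
It also fails if it takes over 48 s, if anything falls off the work surface, if the arm or the gripper's body presses on something with over 40 N, if the wrist force passes 120 N, or if a joint passes its speed limit or range.

### The arm

A 6-joint arm with a two-finger parallel gripper is mounted at the origin on the work surface. World frame = base frame: x ahead of the robot, y to its left, z up, the work surface at z = 0. Lengths are in m, angles in rad, forces in N, time in s.
With the tool pointing down it reaches from about 0.35 to 0.85 m from the base axis. Payload 8.1 kg.
Tool frame: the origin (TCP) lies at the very end of the fingers, on their centre line; the grasp point (between the pads) lies 19 mm behind it; z points along the fingers, y is the line along which they close (so a half turn about z gives the same grasp; the last joint's range is limited). The gripper opens to 93 mm and grips with 3 to 60 N. Pads are 15 mm wide; open, the fingers measure 128 mm over their backs; the gripper's body (75 mm by 188 mm) begins 65 mm behind the grasp point.
Start: joints at [-1.424, 0.13, 1.488, -0, 1.523, -0.085], TCP at [0.138, -0.584, 0.183] pointing down, gripper open.
Joint ranges: [-2.96, 2.96], [-0.89, 2.26], [0.02, 2.5], [-1.34, 4.48], [0, 2.73], [-2.66, 2.66]. Speed limits (rad/s): [2.39, 2.39, 2.79, 3.14, 3.14, 3.14].

### API

Orientations are given as a unit quaternion [x, y, z, w].
In Python, from station import bot, eoat, kin, state, viewer, sign_off gives the robot as it stands. The module is installed in compiled form; this text tells all that it offers. Calls block until the motion is done:
- bot.movep(position, orientation): joint-space move of the TCP to a pose.
- bot.line_to(position, velocity=0.15, rot=None, max_force=None): straight line of the TCP; rot=None keeps the orientation; velocity is the mean speed in m/s. With max_force (N) it stops when the force on the tool has changed by that much, and returns True; else False.
- bot.movej(angles): joint-space move.
- eoat.move_gripper(opening, squeeze=None): finger opening in m; squeeze is the grip in N (None keeps the last); returns when the fingers have stopped.
- bot.wait(seconds).
- kin.solve_ik(position, orientation): joint angles nearest the present ones, or None.
- state(): the state.
- viewer.get_image(name): name is "scene" or "top" or "wrist"; returns a dict with "pixels" (400x640x3 uint8, blue, green, red), "camera_matrix" (3x3 intrinsics, pixels), "k1" (the pictures are not rectified: a ray, as slopes to the right and down, at radius r is drawn at 1 + k1 r^2 times it, then the intrinsics apply), "R" (3x3) and "t" (3): a world point X has camera coordinates R X + t. Camera axes: x right, y down, z forward; pixel columns grow to the right and rows downward; lengths in m; the calibration is good to about 2 mm. A picture is of the moment at which its call begins. There is no depth.
A pose or a line that the arm cannot do raises bot.IKError and nothing moves.
- sign_off(): hands the job in; it is judged then, once.
The state is a dict: "t": time; "qpos": joint angles; "qvel": joint speeds; "tau": joint torques, N m; "position": TCP position; "orientation": TCP orientation; "wrist_force": force on the tool from outside, world axes, zero at the start; "ft_torque": the same for the moment, N m; "width": finger opening in m; "grasp_force": force on a finger pad.
Only numpy, scipy, OpenCV 4.12 (cv2) and the standard library are available. Lean on these libraries where they do the work, as an engineer would, in place of code of your own. Each camera call takes 0.05 s, during which the arm holds its last target. There are 200 camera calls.

## Working session

There is one attempt and no reset: what is moved stays moved. The work goes in short steps, each a Python script; the robot and the scene stay as the last script left them, time stands still between calls to the robot, and variables do not carry over. Pictures are saved under pics/ and viewed, at most 10 in all, crops included, and the job is handed in when it is done.

```bash
mkdir -p pics; python3 - <<'E'
from station import viewer,state
import cv2,pickle
for n in("top","scene"):
    d=viewer.get_image(n);cv2.imwrite(f"pics/{n}0.png",d["pixels"]);pickle.dump(d,open(f"{n}.pkl","wb"))
    print(n,d["camera_matrix"],d["k1"],d["R"],d["t"])
s=state();print(s["t"],s["orientation"],s["width"])
E
```

```text
top [[423.64562537   0.         327.3096968 ]
 [  0.         423.64562537 203.59149289]
 [  0.           0.           1.        ]] 0.0046019572468439145 [[ 0.00961769 -0.99995184 -0.00195626]
 [-0.99665453 -0.00942715 -0.08118417]
 [ 0.08116182  0.00273052 -0.9966972 ]] [-0.13472826  0.62176328  1.27378857]
scene [[470.66962804   0.         325.94553254]
 [  0.         470.66962804 199.3560431 ]
 [  0.           0.           1.        ]] -0.1372841075937931 [[-0.49649439  0.86802916  0.00432409]
 [ 0.50226407  0.29134019 -0.81415705]
 [-0.70797184 -0.40205257 -0.58062862]] [ 0.41201979 -0.22163447  1.60534738]
0.1 [ 9.93292844e-01  1.15622653e-01 -2.88163859e-05 -8.52752136e-04] 0.09297198398373398
```

View pics/top0.png

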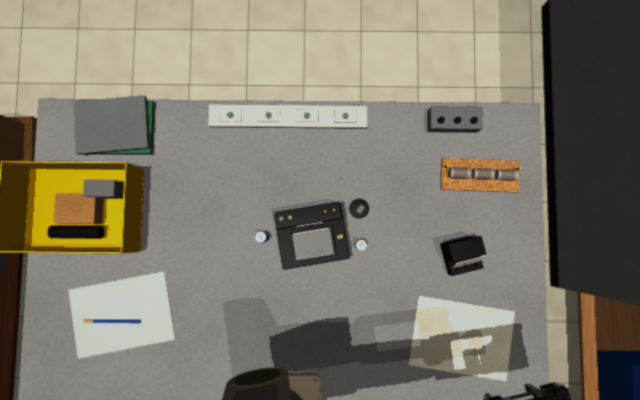

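View pics/scene0.png

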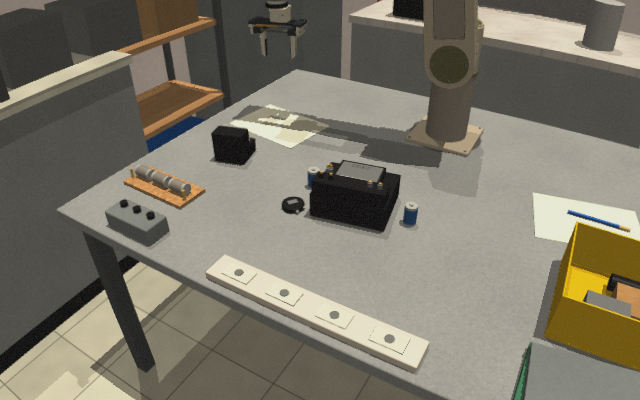

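The top view shows the unit at about (313,235) with the grey flap at (313,244). The cells are at (261,237) and (361,244), the stopwatch at (359,208), the plug at (340,237) and the meter at (465,253). Next I'll segment the flap.

```bash
cat > h.py <<'E'
import numpy as np,cv2
def ray(d,uv):
    K=d["camera_matrix"]
    p=cv2.undistortPoints(np.array([[uv]],float),K,np.array([d["k1"],0,0,0.]))[0,0]
    R=np.array(d["R"]);return -R.T@d["t"],R.T@np.r_[p,1]
def at_z(d,uv,z):
    c,v=ray(d,uv);return c+v*(z-c[2])/v[2]
def proj(d,X):
    R=np.array(d["R"]);r=cv2.Rodrigues(R)[0]
    return cv2.projectPoints(np.array(X,float).reshape(-1,3),r,np.array(d["t"],float),d["camera_matrix"],np.array([d["k1"],0,0,0.]))[0][:,0]
E
python3 - <<'E'
import pickle
from h import *
d=pickle.load(open("top.pkl","rb"));im=d["pixels"]
g=im.min(2);x0,y0,x1,y1=285,220,345,265
c=g[y0:y1,x0:x1];m=(c>85).astype(np.uint8)
n,l,st,ce=cv2.connectedComponentsWithStats(m);i=l[24,28];print(i,st[i],c[24,28])
ys,xs=np.nonzero(l==i)
P=np.array([at_z(d,(x+x0,y+y0),.097)[:2] for x,y in zip(xs,ys)])
r=cv2.minAreaRect((P*1000).astype(np.float32));print(r)
P2=P*1000;print(P2.mean(0)); w,v=np.linalg.eigh(np.cov(P2.T));print(np.sqrt(w*12),v, np.degrees(np.arctan2(v[1,0],v[0,0])))
cv2.imwrite("pics/crop1.png",cv2.resize(im[190:280,250:380],None,fx=6,fy=6,interpolation=cv2.INTER_CUBIC))
s=pickle.load(open("scene.pkl","rb"));cv2.imwrite("pics/crop2.png",cv2.resize(s["pixels"][140:240,270:430],None,fx=5,fy=5,interpolation=cv2.INTER_CUBIC))
E
```

```text
6 [   7    8   42   32 1044] 128
((502.02734375, -87.52397918701172), (79.10144805908203, 109.05768585205078), 9.998127937316895)
[502.1671575  -87.62378418]
[ 78.58681044 108.99835279] [[-0.98631142 -0.16489325]
 [-0.16489325  0.98631142]] -170.50896706056292
```

View pics/crop1.png

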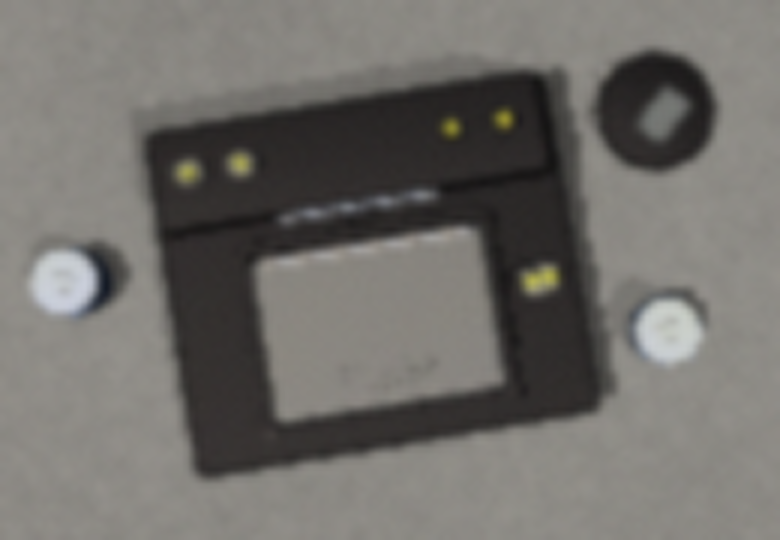

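The flap measures 78.6 x 109 mm against 76 x 110 mm given, centred at (502,-88) with yaw 9.5°. The hinge faces +x, and the crop shows the plug at about (540,278), clear of the frame. The measurements agree, so I'll start moving.

```bash
cat >> h.py <<'E'
from scipy.spatial.transform import Rotation as Ro
YAW=np.radians(9.5);Rz=Ro.from_euler("z",YAW)
O=np.array([.5022,-.0876,0])-Rz.apply([-.026,0,0])
def U(x,y,z): return O+Rz.apply(np.array([x,y,z])/1000)   # unit frame mm -> world
def Q(lean=0): # tool down; lean (deg) tips the gripper body towards unit -x
    a=np.radians(lean);z=np.array([np.sin(a),0,-np.cos(a)]);y=np.array([0,-1.,0])
    return (Rz*Ro.from_matrix(np.c_[np.cross(y,z),y,z])).as_quat()
def rep(s,m=""): 
    p=Rz.inv().apply(np.array(s["position"])-O)*1000
    print(m,round(s["t"],2),"unit-frame mm",p.round(1),"F",np.round(s["wrist_force"],1))
E
python3 - <<'E'
from station import *
from station import bot,eoat,kin,state,viewer
from h import *
eoat.move_gripper(0.0,10)
bot.movep(U(-44,0,200),Q());rep(state())
bot.line_to(U(-44,0,112),.15)
print(bot.line_to(U(-44,0,88),.02,max_force=12));rep(state(),"press")
bot.line_to(U(-60,0,200),.2);bot.line_to(U(-110,0,230),.2);bot.wait(.6);rep(state())
for n in("wrist","top"):
    d=viewer.get_image(n);cv2.imwrite(f"pics/{n}1.png",d["pixels"])
    print(proj(d,[U(-45,-14,85),U(-28,0,160),U(12,0,97)]).round())
E
```

```text
3.71 unit-frame mm [-44.2  -0.7 200. ] F [-0.4  0.2 -0.2]
False
press 5.79 unit-frame mm [-43.9  -0.1  88.2] F [-0.2 -0.6 -0.1]
 7.55 unit-frame mm [-109.9    0.   229.9] F [-0.2  0.1 -0.2]
[[335. 108.]
 [321.  89.]
 [321.  44.]]
[[318. 249.]
 [312. 244.]
 [311. 230.]]
```

View pics/wrist1.png

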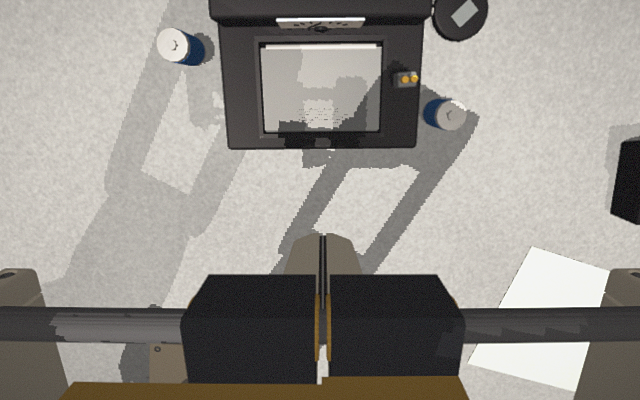

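The wrist picture shows the flap still shut, with corners at about (260,42), (380,42), (262,131) and (381,131). The press met no force, so I'll check the heights and the tip position.

```bash
python3 - <<'E'
from station import viewer,state
from h import *
s=state();d=viewer.get_image("wrist");rep(s)
print("tcp",proj(d,[s["position"],np.array(s["position"])+[0,0,.02]]).round(),s["width"])
c=[(-64,55),(-64,-55),(12,55),(12,-55)]
for z in(77,97,117):print(z,proj(d,[U(x,y,z) for x,y in c]).round().tolist())
print("deck",proj(d,[U(-85,y,75) for y in(100,-100)]).round().tolist())
cv2.imwrite("pics/w2.png",cv2.resize(d["pixels"][0:260,180:480],None,fx=2.3,fy=2.3))
E
```

```text
7.65 unit-frame mm [-110.   -0.  230.] F [ 0.3 -1.2 -0.3]
tcp [[321. 223.]
 [321. 236.]] 0.00046839000825760695
77 [[268.0, 127.0], [375.0, 127.0], [264.0, 47.0], [378.0, 47.0]]
97 [[265.0, 129.0], [378.0, 129.0], [261.0, 44.0], [382.0, 45.0]]
117 [[261.0, 131.0], [381.0, 131.0], [257.0, 41.0], [385.0, 41.0]]
deck [[226.0, 147.0], [416.0, 147.0]]
```

View pics/w2.png

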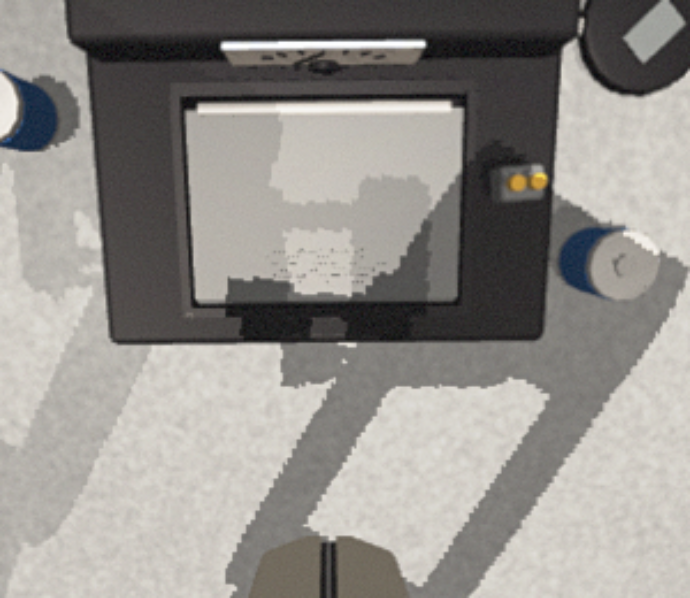

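The flap fits a height of 97 mm. The real fingertip shows at crop (328,540), which is image row 235, where the TCP should be at row 223. That puts the tip about 19 mm behind the stated TCP, which explains the missed contact. I'll press again under a force guard to measure the offset.

```bash
python3 - <<'E'
from station import bot,eoat,kin,state,viewer
from h import *
bot.line_to(U(-60,0,160),.25);bot.line_to(U(-44,0,95),.2)
print(bot.line_to(U(-44,0,68),.015,max_force=1.5));rep(state(),"touch")
print(bot.line_to(U(-44,0,66),.015,max_force=12));rep(state(),"press")
bot.line_to(U(-60,0,170),.2);bot.line_to(U(-110,0,230),.2);bot.wait(.6);s=state();rep(s)
d=viewer.get_image("wrist");cv2.imwrite("pics/w3.png",d["pixels"])
print(proj(d,[U(-45,-14,85),U(-28,55,160),U(-28,-55,160),U(12,0,97),s["position"]]).round().tolist())
E
```

```text
False
touch 10.62 unit-frame mm [-43.9  -0.   68.1] F [-0.4  0.2 -0.3]
False
press 10.91 unit-frame mm [-44.1   0.1  65.8] F [-0.8  0.2  0.5]
 12.72 unit-frame mm [-109.9    0.   229.9] F [-0.6 -0.5  1.1]
[[335.0, 108.0], [249.0, 89.0], [393.0, 90.0], [321.0, 44.0], [321.0, 223.0]]
```

View pics/w3.png

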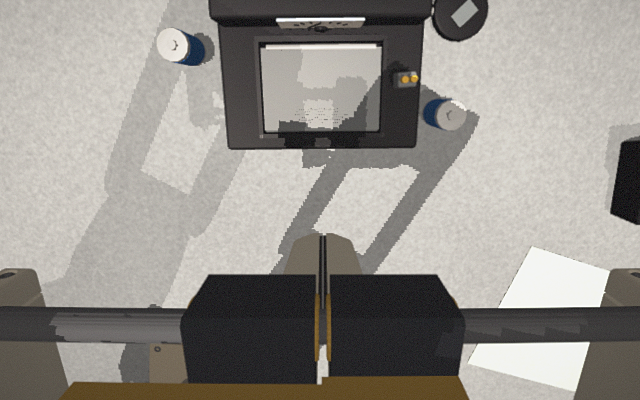

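The flap is still shut (front edge at row 131) and there was no contact even at 66 mm. The tips may retract as the gripper closes, so I'll compare tip rows at several openings.

```bash
python3 - <<'E'
from station import bot,eoat,kin,state,viewer
from h import *
ims=[]
for w in(0,.03,.06,.093):
    eoat.move_gripper(w);s=state();d=viewer.get_image("wrist")
    p=np.array(s["position"]);Rt=Ro.from_quat(s["orientation"])
    print(round(s["t"],2),s["width"])
    for sx in(7.5,):
      print([proj(d,[p+Rt.apply([sx/1e3,e*(w/2+b),-h/1e3]) for e,b in((-1,.0175),(-1,0),(1,0),(1,.0175))]).round().astype(int).tolist() for h in(0,20,40)])
    ims.append(d["pixels"][190:400,120:520])
cv2.imwrite("pics/w4.png",np.vstack([np.hstack(ims[:2]),np.hstack(ims[2:])]))
d=viewer.get_image("scene");cv2.imwrite("pics/s4.png",cv2.resize(d["pixels"][40:240,270:530],None,fx=3,fy=3))
print(((proj(d,[s["position"]])-[270,40])*3).round())
E
```

```text
12.99 0.0007001678381472758
[[[293, 212], [321, 212], [321, 212], [349, 212]], [[290, 223], [321, 223], [321, 223], [351, 224]], [[287, 238], [320, 238], [320, 238], [354, 238]]]
13.73 0.029649835791848687
[[[269, 212], [297, 212], [345, 212], [372, 212]], [[264, 223], [294, 224], [347, 224], [377, 224]], [[258, 238], [291, 238], [349, 238], [383, 238]]]
14.47 0.059946843151311296
[[[245, 212], [273, 212], [368, 212], [396, 212]], [[238, 223], [268, 223], [373, 224], [403, 223]], [[229, 238], [262, 238], [378, 238], [412, 238]]]
15.26 0.09298669626376686
[[[219, 212], [247, 212], [394, 212], [422, 212]], [[209, 223], [240, 223], [402, 223], [432, 223]], [[197, 238], [231, 238], [410, 238], [444, 238]]]
[[303. 215.]]
```

View pics/w4.png

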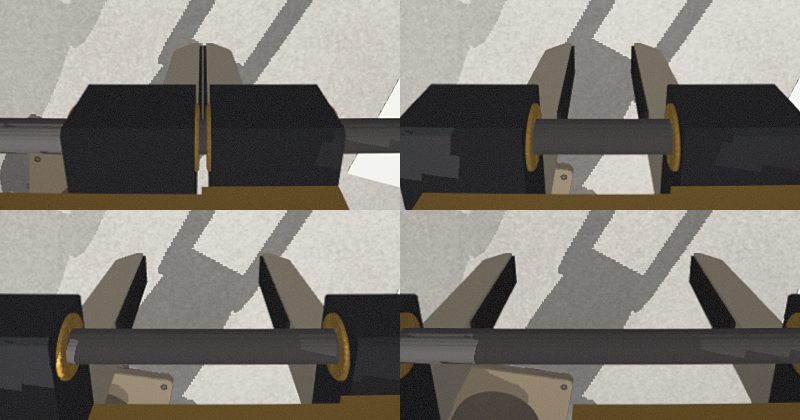

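View pics/s4.png

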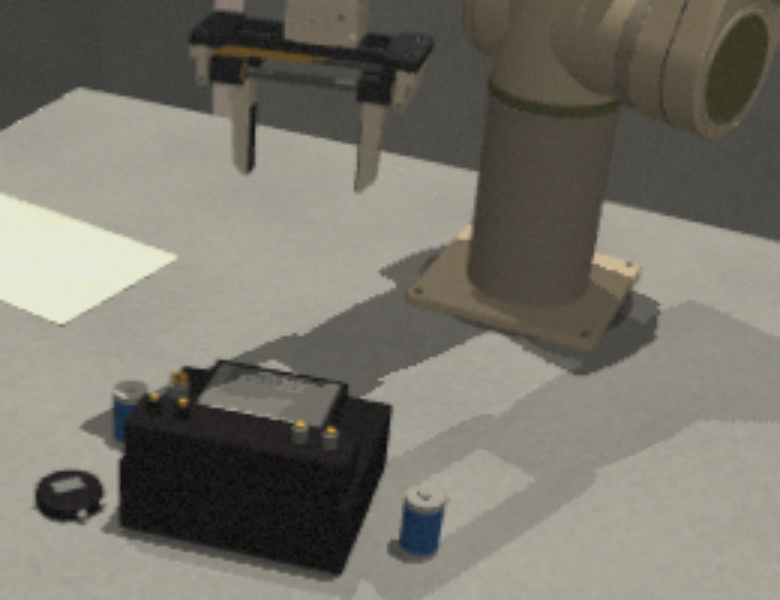

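At every opening the tip row stays at 235, where the TCP projects to 212. In the scene view the tips sit at about (305,182), where the TCP projects to (303,215). Both views put the real tip about 36 mm short of the reported TCP along the tool axis. I'll correct for that and get the exact offset from contact.

```bash
cat >> h.py <<'E'
import os,json
OFF=json.load(open("off.json")) if os.path.exists("off.json") else 36.0
def T(x,y,z,lean=0): # true fingertip at unit-frame mm -> commanded TCP
    return U(x,y,z)+Ro.from_quat(Q(lean)).apply([0,0,OFF/1000])
E
python3 - <<'E'
from station import bot,eoat,kin,state,viewer
from h import *
eoat.move_gripper(0.0,10)
bot.line_to(T(-50,0,130),.25);bot.line_to(T(-44,0,106),.15)
print(bot.line_to(T(-44,0,80),.015,max_force=12));s=state();rep(s,"press")
z=(Rz.inv().apply(np.array(s["position"])-O)*1000)[2]
print("offset",93-z)
bot.line_to(T(-55,0,150),.25);bot.line_to(T(-110,0,200),.25);bot.wait(1.);s=state();rep(s)
if 30<93-z<42: json.dump(93-z,open("off.json","w"))
d=viewer.get_image("wrist");cv2.imwrite("pics/w5.png",d["pixels"])
print(proj(d,[U(-45,-14,85),U(-28,55,160),U(-28,-55,160),U(12,0,97)]).round().tolist())
E
```

```text
True
press 18.82 unit-frame mm [-43.8  -0.1  58.1] F [-4.1  0.3  9. ]
offset 34.92214781461448
 20.66 unit-frame mm [-110.    -0.   164.1] F [ 0.   0.9 -0. ]
[[338.0, 111.0], [226.0, 88.0], [415.0, 89.0], [321.0, 32.0]]
```

View pics/w5.png

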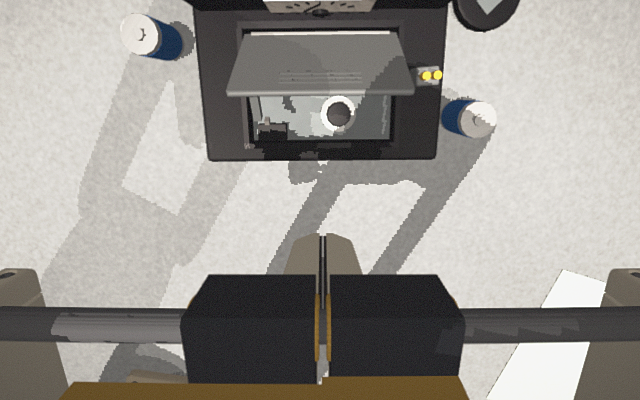

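The picture shows the flap open, with its front edge at about row 95, and the button in its collar at (338,113), matching the prediction of (338,111). Next I'll press the button with the gripper leaned towards the robot, clear of the flap.

```bash
python3 - <<'E'
from station import bot,eoat,kin,state,viewer
from h import *
L=15;a=np.radians(L);f=lambda k:T(-42-k*np.sin(a),-14,81+k*np.cos(a),L)
def tip(s,m):
    p=Rz.inv().apply(np.array(s["position"])-Ro.from_quat(s["orientation"]).apply([0,0,OFF/1000])-O)*1000
    print(m,round(s["t"],2),p.round(1),np.round(s["wrist_force"],1))
bot.movep(f(65),Q(L));tip(state(),"pre")
bot.line_to(f(12),.12)
print(bot.line_to(f(-7),.015,max_force=15));tip(state(),"pressed");bot.wait(.15)
bot.line_to(f(65),.2);d=viewer.get_image("wrist");tip(state(),"up")
cv2.imwrite("pics/w6.png",d["pixels"])
print(proj(d,[U(-45,-14,79)]))
E
```

```text
pre 21.12 [-60.3 -13.8 143.4] [ 0.6 -0.3 -0. ]
True
pressed 22.56 [-41.9 -14.2  80.7] [-5.   1.5  9.8]
up 23.24 [-59.  -13.8 142.7] [-0.1 -0.2 -0.9]
[[320.6143883  212.56447024]]
```

The button bottomed out at the expected height: tip at 80.7 mm against a predicted 80.9 mm. Now I'll sweep the flap shut along its arc and press it to the stop.

```bash
python3 - <<'E'
from station import bot,eoat,kin,state,viewer
from h import *
def tip(s,m):
    p=Rz.inv().apply(np.array(s["position"])-Ro.from_quat(s["orientation"]).apply([0,0,OFF/1000])-O)*1000
    print(m,round(s["t"],2),p.round(1),np.round(s["wrist_force"],1))
bot.movep(T(-50,0,205),Q());bot.line_to(T(3,0,190),.2);bot.line_to(T(3,0,150),.15);tip(state(),"behind")
ok=True
for th,sr in zip(np.linspace(1.0,.05,7),np.linspace(38,59,7)):
    hit=bot.line_to(T(12-sr*np.cos(th)+7.5,0,97+sr*np.sin(th)),.06,max_force=25);tip(state(),f"{th:.2f} {hit}")
    if hit: ok=False;break
if ok:
    print(bot.line_to(T(-40,0,84),.015,max_force=14));tip(state(),"stop");bot.wait(.2)
    bot.line_to(T(-40,0,130),.1);bot.line_to(T(-90,0,200),.25);bot.wait(1.2);tip(state(),"away")
    d=viewer.get_image("wrist");cv2.imwrite("pics/w7.png",d["pixels"])
E
```

```text
behind 24.52 [  1.9   0.  149.8] [0.1 0.5 0.6]
1.00 False 25.02 [-1.200e+00  1.000e-01  1.288e+02] [0.8 0.5 0. ]
0.84 False 25.29 [-8.100e+00 -1.000e-01  1.283e+02] [ 1.1 -0.2  0.6]
0.68 False 25.57 [-1.560e+01 -1.000e-01  1.255e+02] [ 1.7 -0.4  0.2]
0.53 False 25.85 [-2.290e+01  1.000e-01  1.211e+02] [ 0.9  0.3 -0.1]
0.37 False 26.14 [-29.8   0.2 115.1] [0.2 0.4 1.1]
0.21 False 26.44 [-35.7   0.2 107.8] [-0.3 -0.2  1.5]
0.05 False 26.75 [-40.3   0.2  99.2] [-0.6 -0.   1.2]
True
stop 27.38 [-39.4  -0.1  93.3] [-4.5  1.3 10.4]
away 29.79 [-90.  -0. 200.] [-0.4 -0.  -0.2]
```

View pics/w7.png

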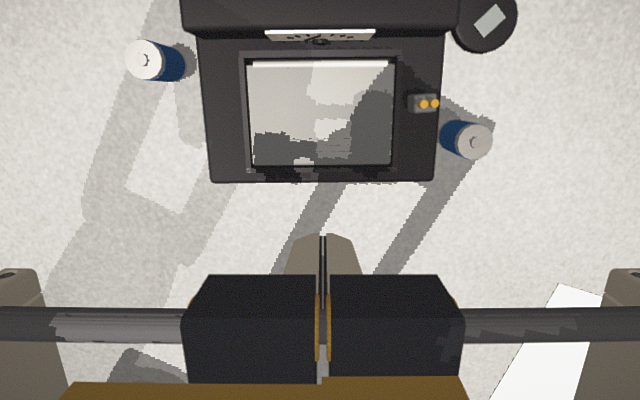

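The flap is shut and has stayed down for 2 s, with its corners at about (248,60) and (392,166). The plug at (424,103) and both cells stand where they were.

```bash
python3 -c "
from station import sign_off;print(sign_off())"
```

```text
the job is handed in; nothing more can be done
None
```

I handed the job in: the flap was popped open, the reset button bottomed out at its home height, and the flap was pressed to its stop and has stayed shut, with the plug and both cells still in place in the last picture; `sign_off` gave no verdict. The first two presses missed because the real fingertip sits about 35 mm short of the reported TCP.

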